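# Centre-mark a turned platter in the marking press

## Robot

A 6-joint arm with a two-finger parallel gripper is mounted at the origin on the work surface. World frame = base frame: x ahead of the robot, y to its left, z up, the work surface at z = 0. Lengths are in mm, angles in rad, forces in N, time in s.
With the tool pointing down it reaches from about 350 to 775 mm from the base axis. Payload 7.3 kg.
Tool frame: the origin (TCP) lies at the very end of the fingers, on their centre line; the grasp point (between the pads) lies 19 mm behind it (bot.grip_point_offset is the distance from the TCP to the grasp point, in mm); z points along the fingers, y is the line along which they close (so a half turn about z gives the same grasp; the last joint's range is limited). The gripper opens to 92 mm and grips with 3 to 60 N. Pads are 19 mm wide; open, the fingers measure 130 mm over their backs; the gripper's body (75 mm by 190 mm) begins 47 mm behind the grasp point.
Start: joints at [-1.408, 0.342, 1.524, -0, 1.275, -0.146], TCP at [159.578, -500.18, 226.741] pointing down, gripper open.
Joint ranges: [-2.53, 2.53], [-0.77, 2.02], [0.04, 2.7], [-1, 4.14], [0.28, 2.66], [-3.11, 3.11]. Speed limits (rad/s): [2.57, 2.57, 3.14, 3.14, 3.14, 3.14].

## Interface

Orientations are given as [roll, pitch, yaw] about the fixed x, y, z axes, in that order (R = Rz(yaw) Ry(pitch) Rx(roll)).
In Python, from plant import bot gives the robot as it stands. The module is installed in compiled form; this text tells all that it offers.
- The arm moves only by the shell command python3 -m jog 'ROWS' [OPENING]. ROWS is JSON, a list of rows, each a list of 6 numbers: the shift along the tool's x, y, z in mm, then the turn, a rotation vector about the tool's x, y, z in rad. In form: [[dx, dy, dz, rx, ry, rz], ...]. A call has 1 to 12 rows; each row shifts and turns the commanded pose from where the row before left it, along the tool's axes as they then stand; what a row does not reach is not made up. A row lasts 1/10 s, in which the tool goes at most 50 mm and 8.59 degrees, less where a joint would pass 70% of its speed; a pose out of reach is approached as far as the arm can. A call with a gripper value outside its range is refused whole. OPENING is the opening in per cent of the stroke, from 0 (shut) to 100 (fully open), set as the call begins (- or left out, the last holds). The fingers move at their own pace and stop on an object; the grip force is fixed at half the most. Time passes only in rows, so rows that do not move let the fingers close. It gives the time, the measured TCP pose, the force, the opening and the grip force at its end, in the units of the state.
- bot.get_obs(): the state, without advancing time (a new reading comes with each control period).
- bot.capture(name): name is "side" or "top" or "wrist"; returns the picture (420x560x3 uint8, red, green, blue); there is no depth.
- bot.camera_model(name): a dict with "fx", "fy", "cx", "cy" (pixels), "dist_coeffs" ([k1, k2, p1, p2, k3] as OpenCV has them; the pictures are not rectified), "position" and "orientation" of the camera in the world; the wrist camera has in their place "T_tool_cam" (4x4, takes a point from camera to tool coordinates, whose origin is the TCP and whose axes are the flange's). Camera axes: x right, y down, z forward; pixel columns grow to the right and rows downward; lengths in mm; the calibration is good to about 2 mm. A picture is of the moment at which its call begins: read the wrist's pose just before it. camera_model takes no time and is no camera call.
- bot.close_job(): hands the job in; it is judged then, once.
Trained networks look in the newest picture that a camera, given by its name, has taken for a name from the list of things; names that differ only in an ending like _2 or _b are one class to them, and where a whole thing is asked for, a point or a joint stands for the part that bears it (a point fixed in the world has none). Each returns a list of dicts, best first, with "p" (0 to 1); they miss things now and then, are a little off and sometimes report something else, mostly with a low value. They report only what shows in the picture. A call takes as long as a camera call. They do not tell look-alikes from the thing itself.
- bot.outline_of(target, camera): "mask" (420x560 bool, what is visible of it) and "pixel" ([column, row] in pixels, amid what is visible of it).
The state is a dict: "time": time; "joint_positions": joint angles; "dq": joint speeds; "tau": joint torques, N m; "tool_pos": TCP position; "tcp_rot": TCP orientation; "contact_force": force on the tool from outside, world axes, zero at the start; "moment": the same for the moment, N m; "grip_width": finger opening in mm; "finger_force": force on a finger pad.
Only numpy, scipy, OpenCV 4.12 (cv2) and the standard library are available. Lean on these libraries where they do the work, as an engineer would, in place of code of your own. Each camera call takes 0.05 s, during which the arm holds its last target. There are 200 camera calls.

## Task

Slide the platter blank on the marking press's board gently back against both locating dowels, so that it is centred under the pin. Then press the plunger's knob down, through its soft first stop, until the pin bears firmly on the wood, hold it there for about a second, and let it come fully back up; never lean on the knob with more than about 25 N, push the platter only gently (under 20 N), never set the pin on a platter that is not home, and leave everything else where it is.

Things in the scene. Friction and masses are not known exactly. Their poses are not given: they have to be found in the camera images.
- press: marking press, fixed: a plywood board 15 mm thick (along the press's x from -170 to +100 mm, along y from -150 to +140) with two dowels, a column (28 mm thick, at x 0, y 112 mm, 140 mm high) and an arm to the head. Origin: on the table surface, on the axis of plunger and pin; x points from the open side, where the platter is pushed in, towards the dowels; z up.
- home (a point): point on top of the board, 15 mm above the table, on the pin's axis: the centre of the platter's underside is here when its edge touches both dowels.
- dowel (a point): top centre of one of the two upright steel locating dowels, 12 mm thick, 17 mm high above the board, at x 43.6, y +62.3 mm of the press; the other stands at x 43.6, y -62.3 mm.
- head (a point): underside of the press's head, on the axis, 82 mm above the table. The head is 32 mm across and reaches up to 128 mm; the grey arm that carries it runs along the press's +y to the column, 26 mm wide, 92 to 118 mm above the table.
- blank: round platter blank of pale wood, 140 mm across, 22 mm thick, about 0.2 kg, lying loose and flat on the board, 25 to 45 mm short of home (towards -x of the press) and up to 12 mm to one side. Sliding it takes 1 to 4 N; pushed off its line to home it can jam against one dowel. Origin: centre of its underside; z up.
- plunger: black mushroom knob, 40 mm across, 14 mm thick, on a ram with a 6 mm steel pin below; moves only straight down. Origin: centre of the knob's flat top, 180 mm above the table at rest. Springs lift it: 1.5 to 3.5 N over the first 10 mm, to the soft first stop (see ram).
- ram (a point): top of the steel sleeve below the knob (22 mm across): past the first stop it goes down too, against 7 to 11 N. The rigid second stop is the pin meeting the wood; the pin's length differs each time, so this comes at 16 to 29 mm of knob travel and must be felt: force rises steeply there. Firmly on the wood: at least 3 N from pin to wood, about 14 N or more on the knob.
- tin: small closed steel tin, 40 mm across, 18 mm high, on the press's board (bystander). Origin: centre of its underside.
- chuck_key: dark steel T-shaped chuck key, 75 mm long, lying beside the press (bystander). Origin: on its underside, midway between the ends of the shaft.
- sanding_block: cork sanding block 70 x 40 x 30 mm beside the press (bystander). Origin: centre of its underside.
- bowl: small turned wooden bowl, 120 mm across, 45 mm high (bystander). Origin: centre of its underside.
- jar: amber glass jar, 70 mm across, 80 mm high (bystander). Origin: centre of its underside.
- offcut: plain round wood offcut, 90 mm across, 30 mm high (bystander). Origin: centre of its underside.
- mallet: hammer lying on the table (bystander). Origin: underside of the tool, on its length.
Mind the look-alikes: they are no part of the job. What is shaped like the blank but blue, orange or red is not meant.

How it is judged (in metres and radians):
On the way, in this order (a step that is already met when the one before it is completed fails the run):
1. the platter lies home against the dowels, with the plunger still up (horizontal distance between blank and home below 0.003 m and angle between blank's own z axis and vertical below 0.05 rad and z of plunger in the frame of press above 0.177 m), for 0.3 s.
2. the plunger is held down on its second stop, the pin bearing on the platter with at least 3 N (horizontal distance between blank and home below 0.003 m and contact force between plunger and blank above 3 N), for 0.8 s.
At the end, for the whole second after the job is handed in: The platter lies flat on the board with its centre within 3 mm of home, at rest, and the released plunger is back up to within 2 mm of its rest height and still (horizontal distance between blank and home below 0.003 m and angle between blank's own z axis and vertical below 0.05 rad and z of plunger in the frame of press above 0.178 m and linear speed of each of blank, plunger below 0.01 m/s); the robot touches nothing.
It fails at once if more than 25 N on the plunger (contact force between any of the fingers, the arm and plunger above 25 N).
It fails at once if the platter is pushed with more than 20 N (contact force between any of the fingers, the arm and blank above 20 N).
It fails at once if the pin is set on a platter more than 4 mm from home (contact force between plunger and blank above 0.5 N and horizontal distance between blank and home above 0.004 m).
It fails at once if a bystander is moved more than 15 mm (distance of any of tin, chuck_key, sanding_block, bowl, jar, offcut, mallet from where it was at the start of the episode above 0.015 m).
It also fails if it takes over 64 s, if anything falls off the work surface, if the arm or the gripper's body presses on something with over 40 N, if the wrist force passes 120 N, or if a joint passes its speed limit or range.

## Working session

There is one attempt and no reset: what is moved stays moved. The work goes in short steps, Python scripts to look and compute and a shell command to move; the robot and the scene stay as the last step left them, time stands still between calls to the robot, and variables do not carry over. Pictures are saved under pics/ and viewed, at most 10 in all, crops included, and the job is handed in when it is done.

```bash
mkdir -p pics
python3 - <<'E'
from plant import bot
import cv2,numpy as np
for c in ["top","side"]:
    im=bot.capture(c); cv2.imwrite(f"pics/{c}0.png",im[:,:,::-1])
    m=bot.camera_model(c); print(c,{k:np.round(v,3).tolist() for k,v in m.items()})
    for t in ["press","blank","plunger","dowel","head","ram","tin","bowl","jar","offcut","mallet","sanding_block","chuck_key"]:
        print(t,[(round(d["p"],2),np.round(d["pixel"]).tolist(),int(d["mask"].sum())) for d in bot.outline_of(t,c)][:3])
print(bot.get_obs())
print(bot.camera_model("wrist"))
E
```

```text
top {'fx': 498.966, 'fy': 498.966, 'cx': 277.609, 'cy': 211.264, 'dist_coeffs': [-0.03, 0.0, 0.0, 0.0, 0.0], 'position': [272.155, 0.792, 1750.254], 'orientation': [-2.97, -0.019, -1.547]}
press [(0.9, [279.0, 192.0], 4954), (0.43, [111.0, 258.0], 912)]
blank [(0.78, [334.0, 269.0], 1318), (0.75, [245.0, 263.0], 1303), (0.68, [179.0, 169.0], 1240)]
plunger [(0.43, [275.0, 180.0], 98)]
dowel [(0.93, [278.0, 186.0], 4863)]
head [(0.65, [279.0, 215.0], 5015)]
ram []
tin [(0.49, [307.0, 174.0], 85)]
bowl [(0.87, [114.0, 258.0], 927)]
jar [(0.93, [143.0, 193.0], 406), (0.44, [412.0, 208.0], 535)]
offcut [(0.69, [274.0, 180.0], 113), (0.56, [410.0, 206.0], 564), (0.33, [278.0, 189.0], 4989)]
mallet [(0.94, [424.0, 263.0], 697), (0.33, [280.0, 188.0], 5200)]
sanding_block [(0.8, [217.0, 197.0], 243)]
chuck_key [(0.49, [331.0, 178.0], 45)]
side {'fx': 407.437, 'fy': 407.437, 'cx': 279.009, 'cy': 211.556, 'dist_coeffs': [-0.013, 0.0, 0.0, 0.0, 0.0], 'position': [14.308, 937.499, 1110.761], 'orientation': [-2.296, 0.014, -2.627]}
press [(0.6, [268.0, 240.0], 3372), (0.18, [323.0, 168.0], 275)]
[... 1137 characters left out ...]
': array([-0.52587004, -0.26322546,  0.30981594]), 'moment': array([0.03762276, 0.02059994, 0.0306705 ]), 'finger_force': 0.0, 'grip_width': 91.94933846097263}
{'fx': 343.0306000828265, 'fy': 343.0306000828265, 'cx': 281.87431055236414, 'cy': 216.142335304171, 'dist_coeffs': array([-0.0848631,  0.       ,  0.       ,  0.       ,  0.       ]), 'T_tool_cam': array([[-3.09466049e-04, -9.66118461e-01, -2.58098865e-01,
         6.93266035e+01],
       [ 9.99999934e-01, -2.50101034e-04, -2.62840377e-04,
        -8.45357388e-01],
       [ 1.89384148e-04, -2.58098930e-01,  9.66118474e-01,
        -1.58650169e+02],
       [ 0.00000000e+00,  0.00000000e+00,  0.00000000e+00,
         1.00000000e+00]])}
```

View pics/top0.png

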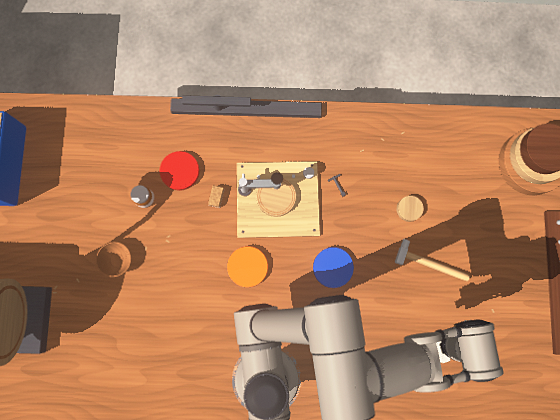

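View pics/side0.png

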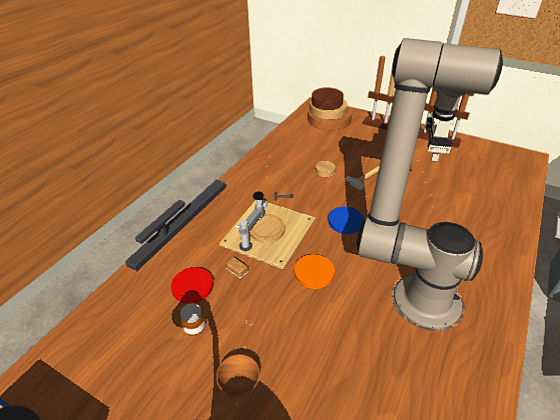

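```bash
cat > h.py <<'E'
import numpy as np,cv2
from scipy.spatial.transform import Rotation as R
from plant import bot
def cam(c,obs=None):
    m=bot.camera_model(c); K=np.array([[m["fx"],0,m["cx"]],[0,m["fy"],m["cy"]],[0,0,1]]); d=np.array(m["dist_coeffs"])
    if c=="wrist":
        T=np.eye(4);T[:3,:3]=R.from_euler("xyz",obs["tcp_rot"]).as_matrix();T[:3,3]=obs["tool_pos"];T=T@m["T_tool_cam"]
        return K,d,T[:3,:3],T[:3,3]
    return K,d,R.from_euler("xyz",m["orientation"]).as_matrix(),np.array(m["position"])
def ray(C,px,z):
    K,d,Rm,p=C
    u=cv2.undistortPoints(np.array(px,float).reshape(-1,1,2),K,d)[:,0]
    v=np.c_[u,np.ones(len(u))]@Rm.T
    return p+v*((z-p[2])/v[:,2])[:,None]
def proj(C,P):
    K,d,Rm,p=C
    return cv2.projectPoints((np.array(P,float).reshape(-1,3)-p)@Rm,np.zeros(3),np.zeros(3),K,d)[0][:,0]
E
python3 - <<'E'
from h import *
C=cam("top")
im=cv2.imread("pics/top0.png")
cv2.imwrite("pics/crop.png",cv2.resize(im[150:250,200:350],None,fx=5,fy=5,interpolation=cv2.INTER_CUBIC))
print(ray(C,[[237,163],[320,162],[321,237],[237,237]],15).round())
print(ray(C,[276,178],180).round(),ray(C,[277,198],37).round(),ray(C,[309,172],18).round())
E
```

```text
[[ 746.  124.   15.]
 [ 758. -174.   15.]
 [ 487. -180.   15.]
 [ 479.  114.   15.]]
[[655. -15. 180.]] [[618. -22.  37.]] [[ 719. -134.   18.]]
```

View pics/crop.png

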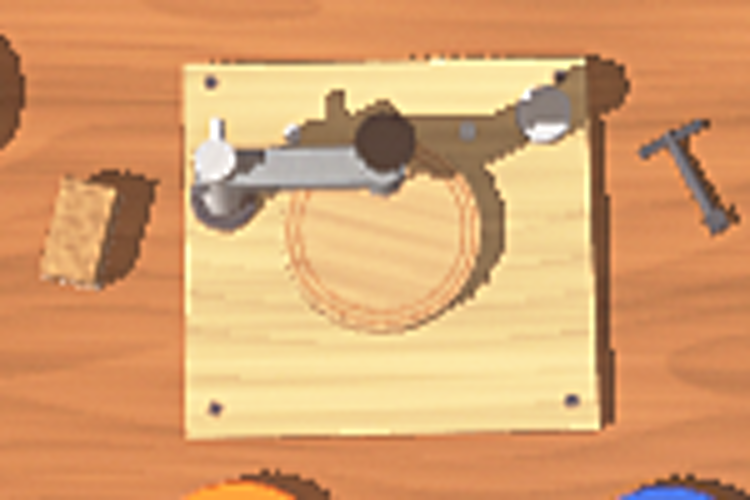

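```bash
cat > fit.py <<'E'
from h import *
from scipy.optimize import least_squares
C=cam("top")
loc=np.array([[100,140,15],[100,-150,15],[-170,-150,15],[-170,140,15],[43.6,62.3,32],[43.6,-62.3,32],[0,0,180]],float)
px=np.array([[185,65],[587,58],[601,430],[185,438],[292,132],[467,131],[385,138]])/5+[200,150]-0.4
def W(p,l=loc): c,s=np.cos(p[2]),np.sin(p[2]); return np.c_[p[0]+c*l[:,0]-s*l[:,1],p[1]+s*l[:,0]+c*l[:,1],l[:,2]]
r=least_squares(lambda p:(proj(C,W(p))-px).ravel(),[655,-15,0],loss="soft_l1")
print(r.x.round(3)); print((proj(C,W(r.x))-px).round(1))
# blank: circle of points on rim at z=37
rim=np.array([[285,225],[480,225],[382,333],[300,290],[462,290]])/5+[200,150]-0.4
P=ray(C,rim,37)[:,:2]; b=least_squares(lambda q:np.hypot(*(P-q).T)-70,[618,-22]); print(b.x.round(1),b.fun.round(1))
d=b.x-r.x[:2]; c,s=np.cos(r.x[2]),np.sin(r.x[2]); print("in press",c*d[0]+s*d[1],-s*d[0]+c*d[1])
E
python3 fit.py
```

```text
[ 6.54851e+02 -1.72280e+01  4.40000e-02]
[[-0.3 -0.3]
 [-0.1 -0.1]
 [-0.2 -0. ]
 [ 0.2 -0.1]
 [ 0.1  0.1]
 [ 0.3 -0.2]
 [ 0.1  0.7]]
[623.4 -18.1] [-1.8 -0.9  0.5 -0.1 -1.3]
in press -31.478306483538876 0.525095527317065
```

```bash
python3 -m jog '[[30.8,-21.5,0,0,0,0],[30.8,-21.5,0,0,0,0],[30.8,-21.5,0,0,0,0],[30.8,-21.5,0,0,0,0],[30.8,-21.5,0,0,0,0],[30.8,-21.5,0,0,0,0],[30.8,-21.5,0,0,0,0],[30.8,-21.5,0,0,0,0],[30.8,-21.5,0,0,0,0],[30.8,-21.5,0,0,0,0],[30.8,-21.5,0,0,0,0]]' 65
python3 -m jog '[[30.8,-21.5,0,0,0,0],[30.8,-21.5,0,0,0,0],[30.8,-21.5,0,0,0,0],[30.8,-21.5,0,0,0,0],[30.8,-21.5,0,0,0,0],[0,0,0,0,0,-0.14],[0,0,0,0,0,-0.14],[0,0,0,0,0,-0.14],[0,0,0,0,0,-0.14],[0,0,0,0,0,-0.14],[0,0,0,0,0,-0.14],[0,0,0,0,0,-0.14]]'
python3 -m jog '[[0,0,0,0,0,-0.14],[0,0,0,0,0,-0.14],[0,0,0,0,0,-0.14],[0,0,0,0,0,-0.14],[0,0,0,0,0,-0.14],[0,0,0,0,0,-0.14],[0,0,0,0,0,-0.14],[0,0,0,0,0,-0.14],[0,0,0,0,0,-0.14],[0,0,0,0,0,-0.14],[0,0,0,0,0,-0.14]]'
```

```text
time: 2.5
tool_pos: [411.3, -170.6, 226.9]
tcp_rot: [3.141, -0.0, 0.309]
contact_force: [-0.0, 0.3, -0.7]
grip_width: 59.5
finger_force: 0.0
time: 3.7
tool_pos: [524.5, -22.7, 226.7]
tcp_rot: [3.142, 0.0, 1.295]
contact_force: [0.7, -0.2, -0.5]
grip_width: 59.8
finger_force: 0.0
time: 4.8
tool_pos: [524.5, -22.7, 226.7]
tcp_rot: [-3.142, 0.0, 2.835]
contact_force: [-0.3, 0.2, -0.6]
grip_width: 59.6
finger_force: 0.0
```

```bash
python3 -m jog '[[0,0,0,0,0,-0.12],[0,0,0,0,0,-0.12],[0,0,0,0,0,-0.111],[0,0,0,0,0,0]]'
python3 - <<'E'
from h import *
o=bot.get_obs(); im=bot.capture("wrist"); C=cam("wrist",o)
P=[654.85,-17.2,.044]; im=im[:,:,::-1].copy(); cv2.imwrite("pics/w0raw.png",im); np.save("w0.npy",np.r_[o["tool_pos"],o["tcp_rot"]])
for t in ["blank","plunger"]:
    for d in bot.outline_of(t,"wrist")[:2]: print(t,round(d["p"],2),np.round(d["pixel"]))
c,s=np.cos(P[2]),np.sin(P[2])
def W(l): return [P[0]+c*l[0]-s*l[1],P[1]+s*l[0]+c*l[1],l[2]]
for l in [[100,140,15],[100,-150,15],[-170,-150,15],[-170,140,15],[43.6,62.3,32],[43.6,-62.3,32],[0,0,180]]:
    q=proj(C,W(l))[0]; print(l,q.round()); cv2.circle(im,tuple(int(v) for v in q),3,(0,0,255),1)
cv2.imwrite("pics/w0.png",im)
E
```

```text
time: 5.2
tool_pos: [524.5, -22.7, 226.7]
tcp_rot: [-3.141, -0.0, -3.102]
contact_force: [1.2, -1.1, -0.5]
grip_width: 59.5
finger_force: 0.0
blank 0.9 [99. 54.]
blank 0.84 [281. 263.]
plunger 0.67 [277. 203.]
[100, 140, 15] [390. 365.]
[100, -150, 15] [167. 366.]
[-170, -150, 15] [142. 155.]
[-170, 140, 15] [410. 154.]
[43.6, 62.3, 32] [334. 337.]
[43.6, -62.3, 32] [230. 337.]
[0, 0, 180] [281. 403.]
```

View pics/w0.png

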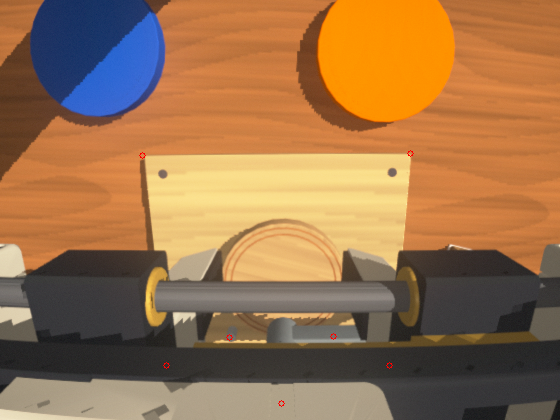

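Run:
```python
from h import *
w=np.load("w0.npy"); C=cam("wrist",dict(tool_pos=w[:3],tcp_rot=w[3:]))
r=ray(C,[[283,219.5],[222,265],[344,265]],37); print("rim",r.round(1))
print(ray(C,[[147,155],[410,153],[163,174],[392,172]],15).round(1),ray(C,[[230,333]],32).round(1))
print(proj(C,[[654.85,-17.2,118],[654.85,-17.2,128]]))
```

```text
rim [[551.6 -19.6  37. ]
 [605.9 -84.4  37. ]
 [600.8  49.3  37. ]]
[[ 491.  -169.4   15. ]
 [ 477.9  114.9   15. ]
 [ 511.2 -152.6   15. ]
 [ 499.4   97.4   15. ]] [[695.2 -76.9  32. ]]
[[281.43052745 351.81541449]
 [281.41573916 358.86597348]]
```

```bash
python3 -m jog '[[0,0,30,0,0,0],[0,0,30,0,0,0],[0,0,30,0,0,0],[0,0,30,0,0,0],[0,0,30,0,0,0],[0,0,30,0,0,0],[0,0,15,0,0,0],[0,0,7.5,0,0,-0.005],[0,0,0,0,0,0],[0,0,0,0,0,0]]'
python3 -m jog '[[-4,0,0,0,0,0],[-4,0,0,0,0,0],[-4,0,0,0,0,0],[-4,0,0,0,0,0],[-3,0,0,0,0,0],[-2,0,0,0,0,0],[-2,0,0,0,0,0],[-2,0,0,0,0,0],[0,0,0,0,0,0]]'
```

```text
time: 6.35
tool_pos: [525.2, -22.8, 24.9]
tcp_rot: [-3.141, 0.001, -3.099]
contact_force: [0.1, -0.5, 0.4]
grip_width: 59.7
finger_force: 0.0
time: 7.25
tool_pos: [549.7, -21.6, 24.2]
tcp_rot: [-3.141, 0.0, -3.098]
contact_force: [0.9, 0.5, -0.2]
grip_width: 59.9
finger_force: 0.0
```

```bash
python3 -m jog '[[-2,0,0,0,0,0],[-2,0,0,0,0,0],[-2,0,0,0,0,0],[-2,0,0,0,0,0],[-2,0,0,0,0,0],[-2,0,0,0,0,0]]'
python3 -m jog '[[-2,0,0,0,0,0],[-2,0,0,0,0,0],[-2,0,0,0,0,0],[-2,0,0,0,0,0],[-2,0,0,0,0,0],[-2,0,0,0,0,0]]'
```

```text
time: 7.85
tool_pos: [561.6, -21.1, 24.1]
tcp_rot: [-3.142, -0.0, -3.098]
contact_force: [-1.1, 0.6, -0.8]
grip_width: 59.4
finger_force: 0.6
time: 8.45
tool_pos: [573.7, -20.6, 24.2]
tcp_rot: [-3.142, 0.0, -3.098]
contact_force: [-2.1, 0.1, -1.2]
grip_width: 60.0
finger_force: 0.5
```

```bash
for i in 1; do python3 -m jog '[[-1,0,0,0,0,0],[-1,0,0,0,0,0],[-1,0,0,0,0,0],[-1,0,0,0,0,0]]'; done
python3 -m jog '[[-0.5,0,0,0,0,0],[-0.5,0,0,0,0,0],[-0.5,0,0,0,0,0],[-0.5,0,0,0,0,0]]'
```

```text
time: 8.85
tool_pos: [577.5, -20.4, 24.2]
tcp_rot: [-3.142, -0.0, -3.098]
contact_force: [-1.5, 0.6, -0.3]
grip_width: 59.9
finger_force: 0.6
time: 9.25
tool_pos: [579.5, -20.3, 24.2]
tcp_rot: [-3.142, -0.0, -3.098]
contact_force: [-2.1, -0.7, -0.3]
grip_width: 59.6
finger_force: 0.6
```

```bash
python3 -m jog '[[-0.5,0,0,0,0,0],[-0.5,0,0,0,0,0],[0,0,0,0,0,0]]'; python3 -m jog '[[-0.4,0,0,0,0,0],[-0.4,0,0,0,0,0],[0,0,0,0,0,0]]'; python3 -m jog '[[-0.4,0,0,0,0,0],[0,0,0,0,0,0]]'
```

```text
time: 9.55
tool_pos: [580.6, -20.3, 24.2]
tcp_rot: [-3.141, 0.0, -3.098]
contact_force: [-1.0, 0.3, -0.6]
grip_width: 59.7
finger_force: 0.4
time: 9.85
tool_pos: [581.3, -20.2, 24.2]
tcp_rot: [-3.142, 0.0, -3.098]
contact_force: [-0.8, -0.1, 0.1]
grip_width: 60.0
finger_force: 0.5
time: 10.05
tool_pos: [581.7, -20.2, 24.2]
tcp_rot: [-3.141, 0.0, -3.098]
contact_force: [-1.7, 0.2, -1.5]
grip_width: 59.9
finger_force: 0.5
```

```bash
python3 -m jog '[[-0.4,0,0,0,0,0],[-0.4,0,0,0,0,0]]'; python3 -m jog '[[-0.4,0,0,0,0,0],[-0.4,0,0,0,0,0]]';  python3 -m jog '[[-0.4,0,0,0,0,0],[0,0,0,0,0,0]]'
```

```text
time: 10.25
tool_pos: [582.0, -20.1, 24.1]
tcp_rot: [3.141, -0.001, -3.098]
contact_force: [-2.9, -0.3, 0.5]
grip_width: 59.5
finger_force: 1.6
time: 10.45
tool_pos: [582.2, -20.0, 24.0]
tcp_rot: [3.141, -0.002, -3.098]
contact_force: [-6.3, 1.1, 3.3]
grip_width: 59.8
finger_force: 2.9
time: 10.65
tool_pos: [582.2, -20.0, 24.0]
tcp_rot: [3.141, -0.003, -3.098]
contact_force: [-7.2, 0.2, 3.6]
grip_width: 59.7
finger_force: 3.0
```

```bash
python3 -m jog '[[0,0,0,0,0,0],[0,0,0,0,0,0],[1,0,0,0,0,0],[2,0,0,0,0,0],[5,0,0,0,0,0],[10,0,0,0,0,0],[10,0,0,0,0,0],[10,0,0,0,0,0],[0,0,-20,0,0,0],[0,0,-40,0,0,0],[0,0,-40,0,0,0],[0,0,-40,0,0,0]]' 
python3 -m jog '[[0,0,-40,0,0,0],[0,0,-20,0,0,0],[20,0,0,0,0,0],[25,0,0,0,0,0],[25,0,0,0,0,0],[25,0,0,0,0,0],[0,0,0,0,0,0]]' 0
python3 - <<'E'
from h import *
o=bot.get_obs(); iw=bot.capture("wrist"); it=bot.capture("top"); isd=bot.capture("side")
np.save("w1.npy",np.r_[o["tool_pos"],o["tcp_rot"]])
L=cv2.resize(it[150:250,210:310,::-1],(400,400),interpolation=cv2.INTER_CUBIC)
S=cv2.resize(isd[180:280,210:310,::-1],(400,400),interpolation=cv2.INTER_CUBIC)
cv2.imwrite("pics/w1.png",iw[:,:,::-1]); cv2.imwrite("pics/ts1.png",np.hstack([L,S]))
E
```

```text
time: 11.85
tool_pos: [544.8, -21.8, 165.6]
tcp_rot: [-3.142, -0.0, -3.099]
contact_force: [-0.6, -0.4, -0.3]
grip_width: 59.9
finger_force: 0.0
time: 12.55
tool_pos: [447.7, -25.6, 224.2]
tcp_rot: [3.141, -0.001, -3.099]
contact_force: [0.1, 0.1, 0.0]
grip_width: 8.0
finger_force: 0.0
```

View pics/ts1.png

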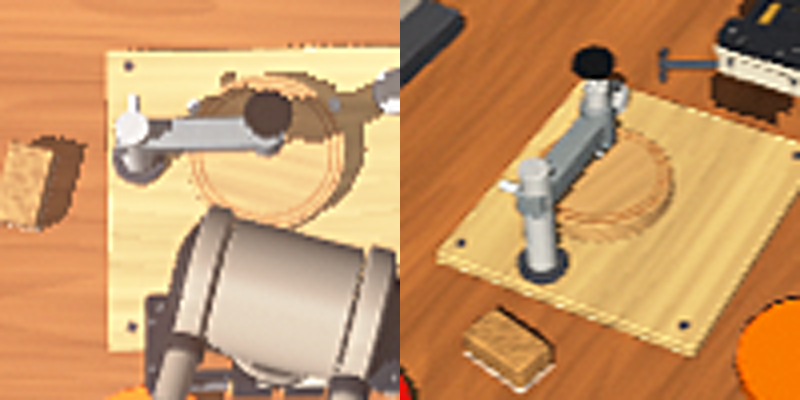

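View pics/w1.png

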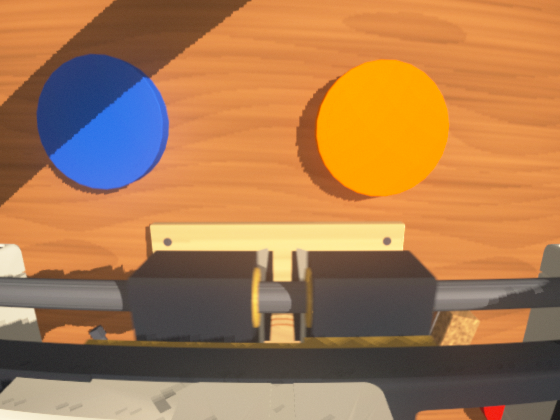

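Run:
```python
from h import *
from scipy.optimize import least_squares
C=cam("top")
px=np.array([[190,160],[343,160],[208,212],[262,75],[325,107]])/4+[210,150]-.4
P=ray(C,px,37)[:,:2]; b=least_squares(lambda q:np.hypot(*(P-q).T)-70,[650,-18]); print(b.x.round(1),b.fun.round(1))
it=bot.capture("top")
a=np.linspace(0,6.28,400); c=np.c_[654.85+70*np.cos(a),-17.2+70*np.sin(a),0*a+37]
I=cv2.resize(it[150:220,225:325,::-1],(800,560),interpolation=cv2.INTER_CUBIC)
for q in proj(C,c): cv2.circle(I,tuple(int(v) for v in (q-[225,150]+.5)*8),1,(0,0,255),-1)
for f in ([690.,45.,.0],):pass
cv2.imwrite("pics/ov.png",I); print(proj(C,[[654.85,-17.2,180]]),bot.get_obs()["time"])
```

```text
[652.5 -16.9] [-4.  -1.3  1.7  2.  -1.8]
[[276.64955271 177.91552711]] 12.75
```

View pics/ov.png

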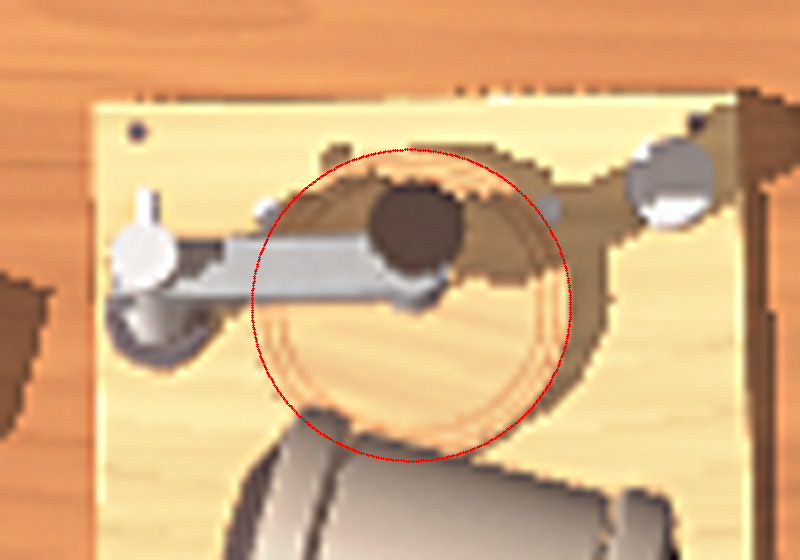

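```bash
python3 -m jog '[[-30,0,0,0,0,0],[-30,0,0,0,0,0],[-30,0,0,0,0,0],[-30,0,0,0,0,0],[-30,0,0,0,0,0],[-30,0,0,0,0,0],[-17,0,0,0,0,0],[-10,-0.4,0,0,0,0],[0,0,15,0,0,0],[0,0,15,0,0,0],[0,0,8,0,0,0],[0,0,0,0,0,0]]' 
python3 -m jog '[[0,0,2,0,0,0],[0,0,2,0,0,0],[0,0,1,0,0,0],[0,0,1,0,0,0],[0,0,1,0,0,0],[0,0,1,0,0,0],[0,0,0,0,0,0]]'
```

```text
time: 13.95
tool_pos: [657.3, -17.2, 184.3]
tcp_rot: [3.141, -0.003, -3.098]
contact_force: [-0.4, 0.2, 0.1]
grip_width: 0.2
finger_force: 0.0
time: 14.65
tool_pos: [657.8, -17.4, 178.5]
tcp_rot: [-3.141, 0.001, -3.098]
contact_force: [-0.3, -0.3, 2.3]
grip_width: 0.3
finger_force: 1.0
```

```bash
python3 -m jog '[[0,0,1,0,0,0],[0,0,1,0,0,0],[0,0,1,0,0,0],[0,0,1,0,0,0],[0,0,1,0,0,0],[0,0,1,0,0,0],[0,0,1,0,0,0]]'; python3 -m jog '[[0,0,0.5,0,0,0],[0,0,0.5,0,0,0],[0,0,0.5,0,0,0],[0,0,0.5,0,0,0],[0,0,0.5,0,0,0],[0,0,0.5,0,0,0]]'; python3 -m jog '[[0,0,0.5,0,0,0],[0,0,0.5,0,0,0],[0,0,0.5,0,0,0],[0,0,0.5,0,0,0]]'
```

```text
time: 15.35
tool_pos: [657.7, -17.4, 171.2]
tcp_rot: [-3.141, 0.0, -3.098]
contact_force: [0.8, 0.1, 3.6]
grip_width: 0.5
finger_force: 1.8
time: 15.95
tool_pos: [657.8, -17.4, 169.1]
tcp_rot: [-3.141, 0.001, -3.098]
contact_force: [-1.1, 0.2, 6.7]
grip_width: 0.4
finger_force: 3.8
time: 16.35
tool_pos: [657.8, -17.4, 167.2]
tcp_rot: [-3.141, 0.001, -3.098]
contact_force: [-0.8, -0.3, 8.2]
grip_width: 0.5
finger_force: 4.0
```

```bash
python3 -m jog '[[0,0,0.5,0,0,0],[0,0,0.5,0,0,0],[0,0,0.5,0,0,0]]'; for i in 1; do python3 -m jog '[[0,0,0.4,0,0,0],[0,0,0.4,0,0,0]]';done;  python3 -m jog '[[0,0,0.4,0,0,0],[0,0,0.4,0,0,0]]'
```

```text
time: 16.65
tool_pos: [657.8, -17.4, 165.7]
tcp_rot: [-3.141, 0.001, -3.098]
contact_force: [-1.6, 0.0, 7.9]
grip_width: 0.9
finger_force: 4.1
time: 16.85
tool_pos: [657.9, -17.4, 165.0]
tcp_rot: [-3.141, 0.001, -3.098]
contact_force: [-1.1, 0.7, 7.9]
grip_width: 0.4
finger_force: 4.1
time: 17.05
tool_pos: [657.8, -17.4, 164.2]
tcp_rot: [-3.141, 0.001, -3.098]
contact_force: [-1.6, 0.0, 7.9]
grip_width: 0.5
finger_force: 4.2
```

```bash
python3 -m jog '[[0,0,0.4,0,0,0],[0,0,0.4,0,0,0]]';  python3 -m jog '[[0,0,0.4,0,0,0],[0,0,0.4,0,0,0]]'
```

```text
time: 17.25
tool_pos: [657.8, -17.4, 163.4]
tcp_rot: [-3.141, 0.001, -3.098]
contact_force: [-0.2, -0.1, 7.5]
grip_width: 0.3
finger_force: 4.2
time: 17.45
tool_pos: [657.9, -17.4, 162.7]
tcp_rot: [-3.141, 0.001, -3.098]
contact_force: [-1.5, 0.2, 8.0]
grip_width: 0.4
finger_force: 4.3
```

```bash
python3 -m jog '[[0,0,0,0,0,0]]'
```

```text
time: 17.55
tool_pos: [657.8, -17.4, 162.6]
tcp_rot: [-3.141, 0.001, -3.098]
contact_force: [-1.3, -0.3, 9.4]
grip_width: 0.2
finger_force: 4.3
```

```bash
python3 -m jog '[[0,0,0.4,0,0,0],[0,0,0.4,0,0,0]]';  python3 -m jog '[[0,0,0.4,0,0,0],[0,0,0.4,0,0,0]]'
```

```text
time: 17.75
tool_pos: [657.9, -17.4, 161.9]
tcp_rot: [-3.141, 0.001, -3.098]
contact_force: [-1.1, -0.6, 8.7]
grip_width: 0.5
finger_force: 4.3
time: 17.95
tool_pos: [657.9, -17.3, 161.1]
tcp_rot: [-3.141, 0.001, -3.098]
contact_force: [-1.0, -1.0, 8.5]
grip_width: 0.2
finger_force: 4.4
```

```bash
python3 -m jog '[[0,0,0.4,0,0,0],[0,0,0.4,0,0,0]]';  python3 -m jog '[[0,0,0.4,0,0,0],[0,0,0.4,0,0,0]]'
```

```text
time: 18.15
tool_pos: [657.9, -17.4, 160.3]
tcp_rot: [-3.141, 0.001, -3.098]
contact_force: [-1.4, -0.2, 9.0]
grip_width: 0.2
finger_force: 4.5
time: 18.35
tool_pos: [657.8, -17.4, 159.5]
tcp_rot: [-3.141, 0.001, -3.098]
contact_force: [-1.6, -0.3, 9.0]
grip_width: 0.4
finger_force: 4.5
```

```bash
python3 -m jog '[[0,0,0.4,0,0,0],[0,0,0.4,0,0,0]]';  python3 -m jog '[[0,0,0.4,0,0,0],[0,0,0.4,0,0,0]]'
```

```text
time: 18.55
tool_pos: [657.9, -17.4, 158.8]
tcp_rot: [-3.141, 0.002, -3.098]
contact_force: [-1.8, 0.3, 9.8]
grip_width: 0.1
finger_force: 4.6
time: 18.75
tool_pos: [657.9, -17.4, 158.0]
tcp_rot: [-3.141, 0.002, -3.098]
contact_force: [-1.6, 0.2, 9.3]
grip_width: 0.8
finger_force: 4.6
```

```bash
python3 -m jog '[[0,0,0.4,0,0,0],[0,0,0.4,0,0,0]]';  python3 -m jog '[[0,0,0.4,0,0,0],[0,0,0.4,0,0,0]]'
```

```text
time: 18.95
tool_pos: [657.9, -17.4, 157.3]
tcp_rot: [-3.141, 0.002, -3.098]
contact_force: [-2.0, -0.4, 11.0]
grip_width: 0.4
finger_force: 5.4
time: 19.15
tool_pos: [657.9, -17.4, 157.0]
tcp_rot: [-3.141, 0.002, -3.098]
contact_force: [-3.5, 0.4, 13.6]
grip_width: 0.2
finger_force: 6.8
```

```bash
python3 -m jog '[[0,0,0.4,0,0,0],[0,0,0.3,0,0,0],[0,0,0,0,0,0]]'
```

```text
time: 19.45
tool_pos: [658.0, -17.4, 156.9]
tcp_rot: [-3.141, 0.003, -3.098]
contact_force: [-3.2, 0.5, 15.7]
grip_width: 0.4
finger_force: 7.4
```

```bash
python3 -m jog '[[0,0,0.2,0,0,0],[0,0,0,0,0,0],[0,0,0,0,0,0],[0,0,0,0,0,0],[0,0,0,0,0,0],[0,0,0,0,0,0],[0,0,0,0,0,0],[0,0,0,0,0,0],[0,0,0,0,0,0],[0,0,0,0,0,0],[0,0,0,0,0,0],[0,0,0,0,0,0]]'
python3 -m jog '[[0,0,0,0,0,0],[0,0,-0.5,0,0,0],[0,0,-0.5,0,0,0],[0,0,-1,0,0,0],[0,0,-1,0,0,0],[0,0,-2,0,0,0],[0,0,-2,0,0,0],[0,0,-2,0,0,0],[0,0,-2,0,0,0],[0,0,-2,0,0,0],[0,0,-2,0,0,0],[0,0,-2,0,0,0]]'
python3 -m jog '[[0,0,-2,0,0,0],[0,0,-2,0,0,0],[0,0,-2,0,0,0],[0,0,-2,0,0,0],[0,0,-2,0,0,0],[0,0,-5,0,0,0],[0,0,-10,0,0,0],[0,0,-20,0,0,0],[0,0,-20,0,0,0],[30,0,0,0,0,0],[30,0,0,0,0,0],[30,0,0,0,0,0]]'
python3 -m jog '[[40,0,0,0,0,0],[40,0,0,0,0,0],[40,0,0,0,0,0],[20,0,0,0,0,0],[0,0,0,0,0,0],[0,0,0,0,0,0],[0,0,0,0,0,0],[0,0,0,0,0,0]]'
python3 - <<'E'
from h import *
C=cam("top"); it=bot.capture("top"); sd=bot.capture("side")
a=np.linspace(0,6.28,400); c=np.c_[654.85+70*np.cos(a),-17.2+70*np.sin(a),0*a+37]
I=cv2.resize(it[150:220,225:325,::-1],(560,392),interpolation=cv2.INTER_CUBIC)
for q in proj(C,c): cv2.circle(I,tuple(int(v) for v in (q-[225,150]+.5)*5.6),1,(0,0,255),-1)
S=cv2.resize(sd[180:278,220:280,::-1],(240,392),interpolation=cv2.INTER_CUBIC)
cv2.imwrite("pics/fin.png",np.hstack([I,S]))
E
```

```text
time: 20.65
tool_pos: [658.0, -17.4, 156.9]
tcp_rot: [-3.141, 0.003, -3.098]
contact_force: [-3.3, 0.4, 15.7]
grip_width: 0.5
finger_force: 7.8
time: 21.85
tool_pos: [657.7, -17.4, 171.7]
tcp_rot: [-3.141, 0.001, -3.098]
contact_force: [-0.2, 0.3, 2.8]
grip_width: 0.8
finger_force: 1.7
time: 23.05
tool_pos: [566.5, -21.2, 236.6]
tcp_rot: [-3.141, -0.0, -3.098]
contact_force: [-0.4, 0.2, 0.8]
grip_width: 0.6
finger_force: 0.0
time: 23.85
tool_pos: [428.7, -27.3, 236.1]
tcp_rot: [-3.142, -0.0, -3.098]
contact_force: [-0.6, 0.3, 0.3]
grip_width: 0.4
finger_force: 0.0
```

View pics/fin.png

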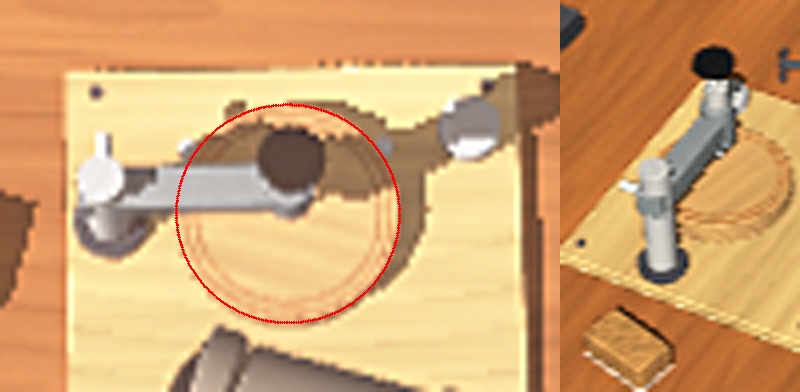

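The final picture shows the platter's rim lying on the predicted home circle, touching both dowels. The knob is back up, and the arm is clear of everything.

```bash
python3 -c "
from plant import bot
print(bot.close_job())"
```

```text
the job is handed in; nothing more can be done
None
```

The job is handed in, with no verdict reported back: the platter was pushed home against both dowels (about 7 N at the stop), the pin was held on the wood for over 1 s at about 16 N on the knob, the plunger came back up, and I saw no bystander disturbed.

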